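# Lay out two tasting places

### The arm

A 6-joint arm with a two-finger parallel gripper is mounted at the origin on a cart in front of the work surface, level with it; the furniture and walls round the work are solid. World frame = base frame: x ahead of the robot, y to its left, z up, the work surface at z = 0. Lengths are in m, angles in rad, forces in N, time in s.
With the tool pointing down it reaches from about 0.275 to 0.775 m from the base axis. Payload 14.6 kg.
Tool frame: the origin (TCP) lies on the centre line of the jaws, within the pads' length; the fingertips stand 17 mm ahead of it and the grasp point (between the pads) lies 2 mm behind it; z points along the fingers, y is the line along which they close (so a half turn about z gives the same grasp; the last joint's range is limited). The gripper opens to 85 mm and grips with 20 to 120 N. Pads are 22 mm wide; open, the fingers measure 114 mm over their backs; the gripper's body (76 mm by 85 mm) begins 54 mm behind the grasp point. The pads swing forward as they close: fully open they stand 13 mm farther back than shut.
Start: joints at [0.986, 0.263, -0.048, 1.259, 0, 1.415], TCP at [0.219, 0.477, 0.248] pointing down, gripper open.
Joint ranges: [-2.65, 2.65], [-0.89, 1.7], [-1.18, 1.37], [-2.13, 2.11], [-1.35, 1.29], [-3.14, 3.14]. Speed limits (rad/s): [1.89, 1.89, 2.57, 2.79, 3.14, 3.14].

### API

Orientations are given as a rotation vector (axis times angle).
In Python, from rig import get_obs, camera, hand_in, spot_in, place_of gives the robot as it stands.
- The arm moves only by the tool drive_tool, never from a script. Its argument "steps" is a list of rows, each a list of 6 numbers: the shift along the tool's x, y, z as a fraction of full scale, then the turn, a rotation vector about the tool's x, y, z as a fraction of full scale. A call has 1 to 12 rows; each row shifts and turns the commanded pose from where the row before left it, along the tool's axes as they then stand; what a row does not reach is not made up. Full scale, the value 1, is 4 cm for a shift and 180 degrees for a turn. A row lasts 1/8 s, in which the tool goes at most 62.5 mm and 10.7 degrees, less where a joint would pass 70% of its speed; a pose out of reach is approached as far as the arm can. A call with a number of a shift or a turn outside -1 to 1 is refused whole. A call with a gripper value outside its range is refused whole. "claw" is the opening, from 0 (shut) to 1 (fully open), set as the call begins (left out, the last holds). The fingers move at their own pace and stop on an object; "grip_force" is the grip in N (left out, the last holds). Time passes only in rows, so rows that do not move let the fingers close. It gives the time, the measured TCP pose, the force, the opening and the grip force at its end, in the units of the state.
- get_obs(): the state, without advancing time (a new reading comes with each control period).
- camera(name): name is "side" or "top"; returns a dict with "color" (400x640x3 uint8, red, green, blue), "intrinsics" (3x3 intrinsics, pixels), "position" and "attitude" of the camera in the world. Camera axes: x right, y down, z forward; pixel columns grow to the right and rows downward; lengths in m; the calibration is good to about 2 mm. A picture is of the moment at which its call begins. There is no depth.
- hand_in(): hands the job in; it is judged then, once.
Trained networks look in the newest picture that a camera, given by its name, has taken for a name from the list of things; names that differ only in an ending like _2 or _b are one class to them, and where a whole thing is asked for, a point or a joint stands for the part that bears it (a point fixed in the world has none). Each returns a list of dicts, best first, with "conf" (0 to 1); they miss things now and then, are a little off and sometimes report something else, mostly with a low value. They report only what shows in the picture. A call takes as long as a camera call. They do not tell look-alikes from the thing itself.
- spot_in(query, camera): "point" ([x, y, z] in m, in world coordinates, good to about 4 mm: the middle of the surface that is visible of it).
- place_of(query, camera): "point" ([x, y, z] in m, in world coordinates, good to about 4 mm: a listed point, or the origin of a listed thing).
The state is a dict: "time": time; "joints": joint angles; "qd": joint speeds; "joint_torque": joint torques, N m; "tool_pos": TCP position; "orientation": TCP orientation; "ft_force": force on the tool from outside, world axes, zero at the start; "torque": the same for the moment, N m; "width": finger opening in m; "finger_force": force on a finger pad.
Only numpy, scipy, OpenCV 4.12 (cv2) and the standard library are available. Lean on these libraries where they do the work, as an engineer would, in place of code of your own. Each camera call takes 0.05 s, during which the arm holds its last target. There are 200 camera calls.

### The job

Lay out the bar for a tasting: stand a metal beaker upright in the middle of each round coaster and a metal jigger upright in the middle of each square marble tile. Never tip them over, and leave the glass tumbler and the wooden bung where they stand.

Things in the scene. Friction and masses are not known exactly. Their poses are not given: they have to be found in the camera images.
- beaker_a: small grey-white metal beaker, open, tapering: 59 mm across the rim, about 48 mm at the foot, 69 mm high, 0.11 kg. Origin at the centre of its foot, z up. Grip it round the body from above at 40 to 60 mm height, where it is 55 to 58 mm across. Identical to the other beaker; any turn about z will do
- beaker_b: small grey-white metal beaker, open, tapering: 59 mm across the rim, about 48 mm at the foot, 69 mm high, 0.11 kg. Origin at the centre of its foot, z up. Grip it round the body from above at 40 to 60 mm height, where it is 55 to 58 mm across. Identical to the other beaker; any turn about z will do
- jigger_a: hourglass-shaped metal jigger (spirit measure), 43 mm across the top rim, 76 mm high, 0.08 kg. Origin at the centre of its foot, z up. Grip it from above across the upper cup, pads at 45 to 70 mm height; the fingers stop about 40 mm apart wherever they close on it (it is solid, even at the waist). Identical to the other jigger; any turn about z will do
- jigger_b: hourglass-shaped metal jigger (spirit measure), 43 mm across the top rim, 76 mm high, 0.08 kg. Origin at the centre of its foot, z up. Grip it from above across the upper cup, pads at 45 to 70 mm height; the fingers stop about 40 mm apart wherever they close on it (it is solid, even at the waist). Identical to the other jigger; any turn about z will do
- coaster_a: round flat coaster, 90 mm across and 8 mm thick, a cork face inside a dark wooden band, fixed to the bar. Origin at the centre of its underside, its top is 8 mm above; one of two alike
- coaster_b: round flat coaster, 90 mm across and 8 mm thick, a cork face inside a dark wooden band, fixed to the bar. Origin at the centre of its underside, its top is 8 mm above; one of two alike
- tile_a: square flat pale marble tile, 76 x 76 mm and 8 mm thick, sides along its x and y axes, fixed to the bar. Origin at the centre of its underside, its top is 8 mm above; one of two alike
- tile_b: square flat pale marble tile, 76 x 76 mm and 8 mm thick, sides along its x and y axes, fixed to the bar. Origin at the centre of its underside, its top is 8 mm above; one of two alike
- glass_tumbler: bystander: clear glass water tumbler, 64 mm across, 84 mm high, loose, the tallest thing among the work. Origin at the centre of its foot, z up. Must stay where it stands. (Behind the work, glass shelves hang over the bar: front edges at x = 0.64, undersides 0.25 and 0.53 m above the bar; keep hand and wrist clear of them)
- wooden_bung: bystander: tapered wooden keg bung, 41 mm across the top, 38 mm high, loose. Origin at the centre of its foot, z up. Must stay where it stands
Not all that is in view belongs to the job. Leave any black or red look-alike of the beaker_a alone.

How it is judged:
At the end, for the whole second after the job is handed in: Each round coaster carries one beaker and each square tile one jigger, centre within 15 mm of the target's centre, foot on its top (within 4 mm), upright within 0.1 rad and at rest; tumbler and bung within 20 mm of where they stood (((horizontal distance between beaker_a and coaster_a below 0.015 m and z of beaker_a in the frame of coaster_a between 0.004 and 0.012 m) or (horizontal distance between beaker_a and coaster_b below 0.015 m and z of beaker_a in the frame of coaster_b between 0.004 and 0.012 m)) and angle between each of beaker_a, beaker_b, jigger_a, jigger_b's own z axis and vertical below 0.1 rad and linear speed of each of beaker_a, beaker_b, jigger_a, jigger_b below 0.02 m/s and angular speed of each of beaker_a, beaker_b, jigger_a, jigger_b below 0.2 rad/s and ((horizontal distance between beaker_b and coaster_a below 0.015 m and z of beaker_b in the frame of coaster_a between 0.004 and 0.012 m) or (horizontal distance between beaker_b and coaster_b below 0.015 m and z of beaker_b in the frame of coaster_b between 0.004 and 0.012 m)) and ((horizontal distance between jigger_a and tile_a below 0.015 m and z of jigger_a in the frame of tile_a between 0.004 and 0.012 m) or (horizontal distance between jigger_a and tile_b below 0.015 m and z of jigger_a in the frame of tile_b between 0.004 and 0.012 m)) and ((horizontal distance between jigger_b and tile_a below 0.015 m and z of jigger_b in the frame of tile_a between 0.004 and 0.012 m) or (horizontal distance between jigger_b and tile_b below 0.015 m and z of jigger_b in the frame of tile_b between 0.004 and 0.012 m)) and ((horizontal distance between beaker_a and coaster_a below 0.015 m and z of beaker_a in the frame of coaster_a between 0.004 and 0.012 m) or (horizontal distance between beaker_b and coaster_a below 0.015 m and z of beaker_b in the frame of coaster_a between 0.004 and 0.012 m)) and ((horizontal distance between beaker_a and coaster_b below 0.015 m and z of beaker_a in the frame of coaster_b between 0.004 and 0.012 m) or (horizontal distance between beaker_b and coaster_b below 0.015 m and z of beaker_b in the frame of coaster_b between 0.004 and 0.012 m)) and ((horizontal distance between jigger_a and tile_a below 0.015 m and z of jigger_a in the frame of tile_a between 0.004 and 0.012 m) or (horizontal distance between jigger_b and tile_a below 0.015 m and z of jigger_b in the frame of tile_a between 0.004 and 0.012 m)) and ((horizontal distance between jigger_a and tile_b below 0.015 m and z of jigger_a in the frame of tile_b between 0.004 and 0.012 m) or (horizontal distance between jigger_b and tile_b below 0.015 m and z of jigger_b in the frame of tile_b between 0.004 and 0.012 m)) and distance of each of glass_tumbler, wooden_bung from where it was at the start of the episode below 0.02 m); the robot touches nothing.
It fails at once if a beaker or jigger is tipped over (more than 0.8 rad) (angle between any of beaker_a, beaker_b, jigger_a, jigger_b's own z axis and vertical above 0.8 rad).
It fails at once if the tumbler or the bung is moved by more than 30 mm (distance of any of glass_tumbler, wooden_bung from where it was at the start of the episode above 0.03 m).
It also fails if it takes over 96 s, if anything falls off the work surface, if the arm or the gripper's body presses on something with over 40 N, if the wrist force passes 120 N, or if a joint passes its speed limit or range.

## Working session

There is one attempt and no reset: what is moved stays moved. The work goes in short steps, Python scripts to look and compute and a tool call to move; the robot and the scene stay as the last step left them, time stands still between calls to the robot, and variables do not carry over. Pictures are saved under pics/ and viewed, at most 14 in all, crops included, and the job is handed in when it is done.

Besides the shell and the picture viewer there is one more tool, called after "Request:" by a JSON object that holds its "api" and its "payload", one argument or row to a line. drive_tool: Moves the arm, as the interface text tells. Its arguments: {"type":"object","properties":{"steps":{"type":"array","items":{"type":"array","items":{"type":"number"}}},"claw":{"type":"number"},"grip_force":{"type":"number"}},"required":["steps"]}

```bash
ls; mkdir -p pics; python3 - <<'E'
from rig import *
import cv2,numpy as np
o=get_obs();print(o['time'],o['tool_pos'],o['orientation'],o['width'])
for c in ['top','side']:
    r=camera(c);cv2.imwrite(f'pics/{c}0.png',r['color'][:,:,::-1]);np.savez(f'{c}0.npz',**{k:r[k] for k in r})
    print(c,r['position'],np.round(r['attitude'],3).tolist(),np.round(r['intrinsics'],1).tolist())
    for n in ['beaker_a','jigger_a','coaster_a','tile_a','glass_tumbler','wooden_bung']:
        for d in place_of(n,c): print(n,np.round(d['point'],4),round(d['conf'],2))
E
```

```text
pics
0.0 [0.21860928 0.47700911 0.24780874] [-6.69906399e-01 -3.06890001e+00  1.68073514e-03] 0.08530947880323611
top [ 0.25239606 -0.04024489  1.01822695] [-2.129, 2.098, -0.195] [[441.9, 0.0, 325.5], [0.0, 441.9, 195.8], [0.0, 0.0, 1.0]]
beaker_a [4.372e-01 6.540e-02 2.000e-04] 0.86
beaker_a [ 0.3491 -0.1031  0.0038] 0.8
beaker_a [ 4.060e-01 -2.148e-01 -1.000e-04] 0.72
jigger_a [ 0.5284 -0.1475  0.0029] 0.95
jigger_a [ 0.5314 -0.0031 -0.0013] 0.88
coaster_a [0.4852 0.2637 0.0024] 0.85
coaster_a [ 3.955e-01  1.958e-01 -2.000e-04] 0.79
coaster_a [ 5.291e-01  1.229e-01 -4.000e-04] 0.45
tile_a [ 0.4909 -0.2717  0.0049] 0.96
tile_a [ 0.3859 -0.3494 -0.0044] 0.79
glass_tumbler [ 0.5282  0.1237 -0.0029] 0.56
wooden_bung [ 0.4511 -0.0766 -0.0027] 0.63
side [ 0.49980502 -0.93458251  0.66818098] [-2.178, -0.101, 0.035] [[423.2, 0.0, 327.1], [0.0, 423.2, 198.9], [0.0, 0.0, 1.0]]
beaker_a [0.4394 0.0621 0.0026] 0.92
beaker_a [ 0.3512 -0.1093  0.0021] 0.87
beaker_a [ 0.4039 -0.2179  0.0064] 0.75
beaker_a [ 0.3386  0.0296 -0.0024] 0.55
jigger_a [ 5.34e-01 -2.00e-04  4.00e-04] 0.84
jigger_a [ 5.272e-01 -1.516e-01  3.000e-04] 0.61
coaster_a [ 0.4004  0.1972 -0.0006] 0.79
coaster_a [0.4886 0.2654 0.0028] 0.73
tile_a [ 0.3841 -0.3549 -0.0023] 0.88
tile_a [ 0.4926 -0.2758  0.0007] 0.83
glass_tumbler [ 0.5339  0.127  -0.004 ] 0.64
wooden_bung [ 4.498e-01 -7.900e-02 -2.000e-04] 0.68
```

View pics/top0.png

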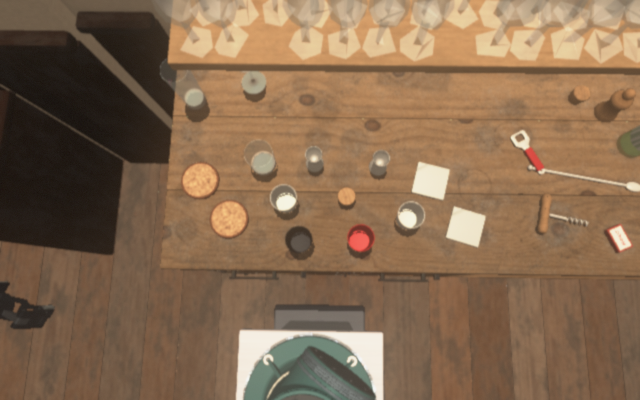

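View pics/side0.png

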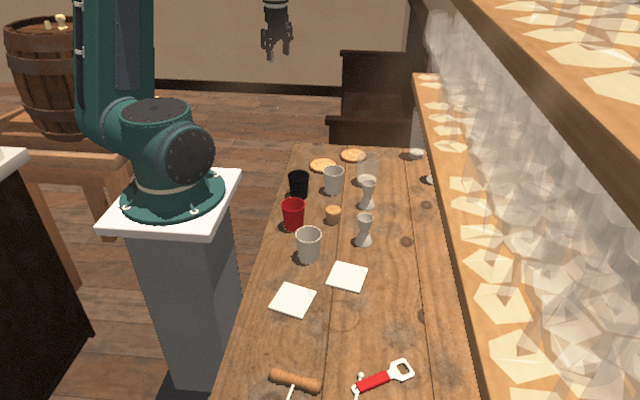

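Candidates in the top view: grey beakers at (285,199) and (410,217), which match the description. The look-alikes are black at (300,240) and red at (360,240). Jiggers are at (314,158) and (380,163), the tumbler at (262,160), the bung at (346,197), coasters at (200,180) and (229,219), and tiles at (431,180) and (466,226). Next I check the averaged positions by drawing them over crops of both views.

```bash
cat > h.py <<'E'
import numpy as np,cv2
from scipy.spatial.transform import Rotation as R
def proj(r,P):
    A=np.asarray(r['attitude']);Rm=R.from_rotvec(A).as_matrix() if A.size==3 else A
    p=(np.atleast_2d(P)-r['position'])@Rm; q=p@np.asarray(r['intrinsics']).T
    return q[:,:2]/q[:,2:]
T=np.linspace(0,2*np.pi,41)
def ring(x,y,z,rad): return np.c_[x+rad*np.cos(T),y+rad*np.sin(T),0*T+z]
def sq(x,y,z,h): return np.array([[x+a*h,y+b*h,z] for a,b in [(1,1),(1,-1),(-1,-1),(-1,1),(1,1)]])
def overlay(r,items,box,s,fn):
    x0,y0,x1,y1=box
    im=cv2.resize(r['color'][y0:y1,x0:x1,::-1].copy(),None,fx=s,fy=s,interpolation=cv2.INTER_CUBIC)
    for k,(x,y,*b) in items.items():
        z=b[0] if b else 0
        L={'b':[ring(x,y,z,.024),ring(x,y,z+.069,.0295)],'j':[ring(x,y,z+.076,.0215),ring(x,y,z,.018)],'c':[ring(x,y,.008,.045)],
           't':[sq(x,y,.008,.038)],'g':[ring(x,y,.084,.032)],'w':[ring(x,y,.038,.0205)]}[k[0]]
        for P in L: cv2.polylines(im,[np.int32(((proj(r,P)-[x0,y0]+.5)*s)*8)],False,(0,255,0) if P is L[0] else (255,0,255),1,cv2.LINE_AA,3)
    cv2.imwrite(fn,im)
items=dict(b1=(.438,.064),b2=(.405,-.216),j1=(.533,-.0015),j2=(.528,-.1495),c1=(.487,.2645),c2=(.398,.1965),t1=(.492,-.274),t2=(.385,-.352),g=(.531,.1255),w=(.4505,-.078))
E
python3 - <<'E'
from h import *
t=dict(np.load('top0.npz'));s=dict(np.load('side0.npz'))
overlay(t,items,(170,130,500,260),2.4,'pics/ot.png');overlay(s,items,(255,135,395,335),3,'pics/os.png')
E
```

```text
(no output)
```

View pics/ot.png

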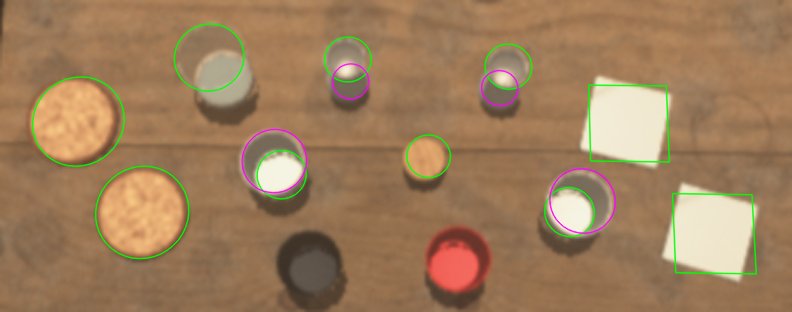

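View pics/os.png

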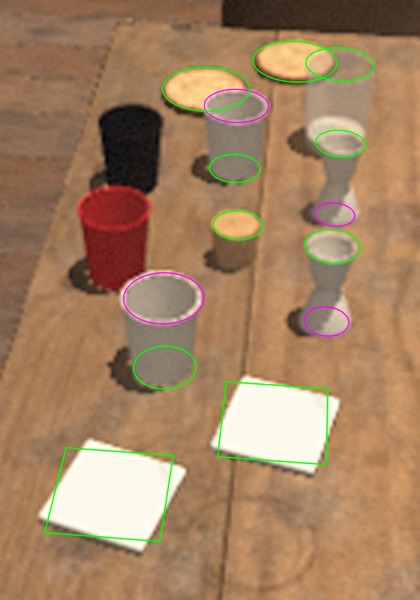

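The overlays agree in both views. Rim rings at 69 and 76 mm and top rings at 8 mm sit on the objects, so positions are good to about 3 mm. Only the tiles are turned slightly, which doesn't matter. I start moving now.

Request:
{"api": "drive_tool", "payload": {
  "steps": [
    [0, 0, 0, 0, 0, -0.0457],
    [0, 0, 0, 0, 0, -0.0457],
    [0, 0, 0, 0, 0, -0.0457],
    [-0.5, -0.9, 0, 0, 0, 0],
    [-0.5, -0.9, 0, 0, 0, 0],
    [-0.5, -0.9, 0, 0, 0, 0],
    [-0.5, -0.9, 0, 0, 0, 0],
    [-0.5, -0.9, 0, 0, 0, 0],
    [-0.5, -0.9, 0, 0, 0, 0],
    [-0.5, -0.9, 0, 0, 0, 0],
    [-0.5, -0.9, 0, 0, 0, 0],
    [0, 0, 0, 0, 0, 0]
  ],
  "claw": 1,
  "grip_force": 30
}}

```text
time: 2.2
tool_pos: [0.38, 0.1877, 0.2483]
orientation: [0.004, 3.141, -0.0]
ft_force: [-0.2, 1.0, 0.6]
width: 0.0851
finger_force: 0.0
```

Request:
{"api": "drive_tool", "payload": {
  "steps": [
    [-0.36, -0.77, 0, 0, 0, 0],
    [-0.36, -0.77, 0, 0, 0, 0],
    [-0.36, -0.77, 0, 0, 0, 0],
    [-0.37, -0.78, 0, 0, 0, 0],
    [0, 0, 0.7, 0, 0, 0],
    [0, 0, 0.7, 0, 0, 0],
    [0, 0, 0.7, 0, 0, 0],
    [0, 0, 0.7, 0, 0, 0],
    [0, 0, 0, 0, 0, 0]
  ]
}}

```text
time: 3.32
tool_pos: [0.436, 0.0665, 0.1352]
orientation: [0.002, -3.139, -0.0]
ft_force: [-0.4, -0.0, 0.3]
width: 0.0853
finger_force: 0.0
```

```bash
python3 - <<'E'
from rig import *;from h import *
print(get_obs()['tool_pos'])
r=camera('side');overlay(r,items,(225,60,395,260),3,'pics/s1.png')
E
```

```text
[0.43595171 0.06649818 0.13523597]
```

View pics/s1.png

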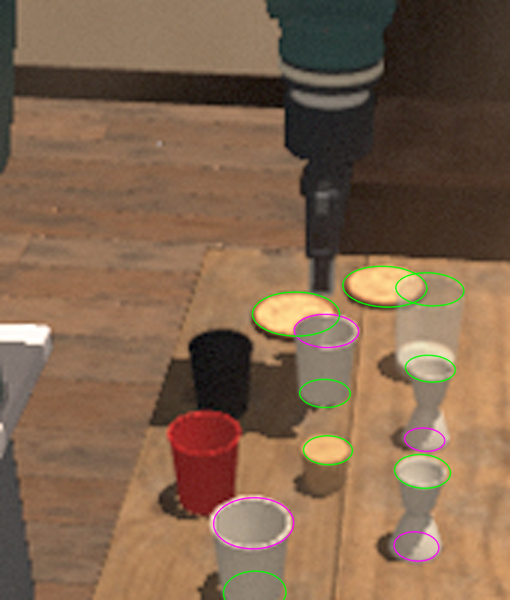

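The hand stands over the grey beaker at crop pixel (326,330), aligned in x. I descend and grip.

Request:
{"api": "drive_tool", "payload": {
  "steps": [
    [-0.05, -0.06, 0.5, 0, 0, 0],
    [0, 0, 0.5, 0, 0, 0],
    [0, 0, 0.5, 0, 0, 0],
    [0, 0, 0.4, 0, 0, 0],
    [0, 0, 0.22, 0, 0, 0],
    [0, 0, 0, 0, 0, 0]
  ]
}}

```text
time: 4.12
tool_pos: [0.4394, 0.0636, 0.0519]
orientation: [-0.002, 3.141, 0.0]
ft_force: [1.1, 0.2, -0.6]
width: 0.0855
finger_force: 0.0
```

Request:
{"api": "drive_tool", "payload": {
  "steps": [
    [0, 0, 0, 0, 0, 0],
    [0, 0, 0, 0, 0, 0],
    [0, 0, 0, 0, 0, 0],
    [0, 0, 0, 0, 0, 0],
    [0, 0, 0, 0, 0, 0],
    [0, 0, 0, 0, 0, 0],
    [0, 0, 0, 0, 0, 0],
    [0, 0, 0, 0, 0, 0]
  ],
  "claw": 0
}}

```text
time: 5.12
tool_pos: [0.4398, 0.0634, 0.0523]
orientation: [-0.001, 3.14, -0.0]
ft_force: [-1.0, 0.3, 9.4]
width: 0.057
finger_force: 30.0
```

Request:
{"api": "drive_tool", "payload": {
  "steps": [
    [0, 0, -0.4, 0, 0, 0],
    [0, 0, -0.7, 0, 0, 0],
    [0, 0, -0.8, 0, 0, 0],
    [0, 0, -0.8, 0, 0, 0],
    [-0.2, 0.8, 0, 0, 0, 0],
    [-0.2, 0.8, 0, 0, 0, 0],
    [-0.2, 0.8, 0, 0, 0, 0],
    [-0.2, 0.8, 0, 0, 0, 0],
    [-0.2, 0.8, 0, 0, 0, 0],
    [-0.2, 0.8, 0, 0, 0, 0],
    [0, 0.22, 0, 0, 0, 0],
    [0, 0, 0, 0, 0, 0]
  ]
}}

```text
time: 6.62
tool_pos: [0.4867, 0.2643, 0.1595]
orientation: [0.003, -3.141, 0.0]
ft_force: [0.4, 0.1, -1.7]
width: 0.057
finger_force: 32.5
```

Request:
{"api": "drive_tool", "payload": {
  "steps": [
    [-0.04, 0, 0.6, 0, 0, 0],
    [0, 0, 0.6, 0, 0, 0],
    [0, 0, 0.6, 0, 0, 0],
    [0, 0, 0.4, 0, 0, 0],
    [0, 0, 0.15, 0, 0, 0],
    [0, 0, 0.1, 0, 0, 0],
    [0, 0, 0, 0, 0, 0],
    [0, 0, 0, 0, 0, 0]
  ]
}}

```text
time: 7.62
tool_pos: [0.4888, 0.2644, 0.062]
orientation: [-0.002, 3.141, 0.0]
ft_force: [0.2, 1.1, -0.9]
width: 0.0567
finger_force: 32.5
```

```bash
python3 - <<'E'
from rig import *;from h import *
o=get_obs();print(o['tool_pos'],o['ft_force'])
it={'b1':(.487,.2645,.008),'c1':items['c1'],'c2':items['c2']}
r=camera('side');overlay(r,it,(280,90,400,210),3.5,'pics/s2.png')
E
```

```text
[0.48877979 0.26436288 0.06197304] [ 0.20201253  1.09552381 -0.87082537]
```

View pics/s2.png

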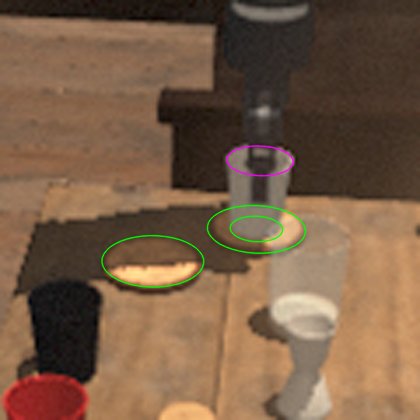

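The beaker sits in the predicted outline over the coaster at crop pixel (257,228). I lower the last 1.5 mm, release and retreat.

Request:
{"api": "drive_tool", "payload": {
  "steps": [
    [0, 0, 0.03, 0, 0, 0],
    [0, 0, 0, 0, 0, 0]
  ]
}}

```text
time: 7.92
tool_pos: [0.4887, 0.2644, 0.0604]
orientation: [-0.002, 3.141, 0.0]
ft_force: [-1.1, 0.5, 1.6]
width: 0.0567
finger_force: 32.7
```

Request:
{"api": "drive_tool", "payload": {
  "steps": [
    [0, 0, 0, 0, 0, 0],
    [0, 0, 0, 0, 0, 0],
    [0, 0, 0, 0, 0, 0],
    [0, 0, 0, 0, 0, 0],
    [0, 0, 0, 0, 0, 0],
    [0, 0, 0, 0, 0, 0],
    [0, 0, -0.4, 0, 0, 0],
    [0, 0, -0.7, 0, 0, 0],
    [0, 0, -0.8, 0, 0, 0],
    [0, 0, -0.8, 0, 0, 0],
    [0, 0, 0, 0, 0, 0]
  ],
  "claw": 1
}}

```text
time: 9.3
tool_pos: [0.4896, 0.2647, 0.1704]
orientation: [-0.001, 3.138, 0.002]
ft_force: [0.2, -0.0, -0.3]
width: 0.0854
finger_force: 0.0
```

Request:
{"api": "drive_tool", "payload": {
  "steps": [
    [0.18, -1, 0, 0, 0, 0],
    [0.18, -1, 0, 0, 0, 0],
    [0.18, -1, 0, 0, 0, 0],
    [0.18, -1, 0, 0, 0, 0],
    [0.18, -1, 0, 0, 0, 0],
    [0.18, -1, 0, 0, 0, 0],
    [0.18, -1, 0, 0, 0, 0],
    [0.18, -1, 0, 0, 0, 0],
    [0.18, -1, 0, 0, 0, 0],
    [0.18, -1, 0, 0, 0, 0],
    [0.18, -1, 0, 0, 0, 0],
    [0.1, -0.9, 0, 0, 0, 0]
  ]
}}

```text
time: 10.8
tool_pos: [0.405, -0.2129, 0.1676]
orientation: [0.001, -3.141, -0.001]
ft_force: [1.1, 1.5, -1.1]
width: 0.0853
finger_force: 0.0
```

Request:
{"api": "drive_tool", "payload": {
  "steps": [
    [0, 0, 0.5, 0, 0, 0],
    [0, 0, 0.4, 0, 0, 0],
    [0, 0, 0, 0, 0, 0]
  ]
}}

```text
time: 11.18
tool_pos: [0.4049, -0.2113, 0.131]
orientation: [0.001, -3.139, -0.003]
ft_force: [-0.4, 0.1, -0.4]
width: 0.0856
finger_force: 0.0
```

```bash
python3 - <<'E'
from rig import *
import numpy as np
camera('side')
for n in ['beaker_a','coaster_a','glass_tumbler']:
    for d in place_of(n,'side'): print(n,np.round(d['point'],4),round(d['conf'],2))
E
```

```text
beaker_a [ 0.3527 -0.1104  0.0013] 0.93
beaker_a [0.4844 0.2649 0.0084] 0.86
beaker_a [ 0.4025 -0.2166  0.0059] 0.67
beaker_a [ 0.3414  0.025  -0.0026] 0.55
coaster_a [ 0.3987  0.196  -0.0011] 0.53
coaster_a [0.4859 0.2671 0.0032] 0.51
glass_tumbler [ 0.531   0.1252 -0.0033] 0.95
glass_tumbler [ 0.4559 -0.0738  0.0036] 0.42
```

Request:
{"api": "drive_tool", "payload": {
  "steps": [
    [0, -0.11, 0.4, 0, 0, 0],
    [0, 0, 0.5, 0, 0, 0],
    [0, 0, 0.5, 0, 0, 0],
    [0, 0, 0.4, 0, 0, 0],
    [0, 0, 0.18, 0, 0, 0],
    [0, 0, 0, 0, 0, 0]
  ]
}}

```text
time: 12.12
tool_pos: [0.4059, -0.2162, 0.0532]
orientation: [0.002, -3.142, -0.0]
ft_force: [0.8, 0.2, -0.3]
width: 0.0857
finger_force: 0.0
```

Request:
{"api": "drive_tool", "payload": {
  "steps": [
    [0, 0, 0, 0, 0, 0],
    [0, 0, 0, 0, 0, 0],
    [0, 0, 0, 0, 0, 0],
    [0, 0, 0, 0, 0, 0],
    [0, 0, 0, 0, 0, 0],
    [0, 0, 0, 0, 0, 0],
    [0, 0, 0, 0, 0, 0]
  ],
  "claw": 0
}}

```text
time: 13.0
tool_pos: [0.4063, -0.2164, 0.0539]
orientation: [-0.001, 3.14, -0.001]
ft_force: [-0.1, 2.0, 8.8]
width: 0.0572
finger_force: 30.2
```

Request:
{"api": "drive_tool", "payload": {
  "steps": [
    [0, 0, -0.4, 0, 0, 0],
    [0, 0, -0.7, 0, 0, 0],
    [0, 0, -0.8, 0, 0, 0],
    [0, 0, -0.8, 0, 0, 0],
    [0.02, 0.5, 0, 0, 0, 0],
    [0.02, 0.95, 0, 0, 0, 0],
    [0.02, 0.95, 0, 0, 0, 0],
    [0.02, 0.95, 0, 0, 0, 0],
    [0.02, 0.95, 0, 0, 0, 0],
    [0.02, 0.95, 0, 0, 0, 0],
    [0.02, 0.95, 0, 0, 0, 0],
    [0.02, 0.95, 0, 0, 0, 0]
  ]
}}

```text
time: 14.5
tool_pos: [0.398, 0.0716, 0.1604]
orientation: [0.002, -3.141, -0.0]
ft_force: [0.4, -0.1, -1.1]
width: 0.0568
finger_force: 32.5
```

Request:
{"api": "drive_tool", "payload": {
  "steps": [
    [0.02, 0.95, 0, 0, 0, 0],
    [0.02, 0.95, 0, 0, 0, 0],
    [0, 0.8, 0, 0, 0, 0],
    [0, 0.47, 0, 0, 0, 0],
    [0, 0, 0.6, 0, 0, 0],
    [0, 0, 0.6, 0, 0, 0],
    [0, 0, 0.6, 0, 0, 0],
    [0, 0, 0, 0, 0, 0],
    [0, 0, 0, 0, 0, 0]
  ]
}}

```text
time: 15.62
tool_pos: [0.3972, 0.1968, 0.0895]
orientation: [-0.002, 3.142, 0.0]
ft_force: [0.5, 0.3, -0.9]
width: 0.0569
finger_force: 32.8
```

Request:
{"api": "drive_tool", "payload": {
  "steps": [
    [-0.04, 0, 0.4, 0, 0, 0],
    [0, 0, 0.2, 0, 0, 0],
    [0, 0, 0.07, 0, 0, 0],
    [0, 0, 0, 0, 0, 0],
    [0, 0, 0, 0, 0, 0]
  ]
}}

```text
time: 16.25
tool_pos: [0.3992, 0.1967, 0.0627]
orientation: [-0.001, 3.141, 0.0]
ft_force: [-0.1, -0.7, -1.6]
width: 0.0568
finger_force: 32.8
```

Request:
{"api": "drive_tool", "payload": {
  "steps": [
    [0, 0, 0, 0, 0, 0],
    [0, 0, 0, 0, 0, 0],
    [0, 0, 0, 0, 0, 0],
    [0, 0, 0, 0, 0, 0],
    [0, 0, 0, 0, 0, 0],
    [0, 0, 0, 0, 0, 0],
    [0, 0, -0.4, 0, 0, 0],
    [0, 0, -0.7, 0, 0, 0],
    [0, 0, -0.8, 0, 0, 0],
    [0, 0, -0.8, 0, 0, 0],
    [0, 0, 0, 0, 0, 0]
  ],
  "claw": 1
}}

```text
time: 17.62
tool_pos: [0.4001, 0.1969, 0.1721]
orientation: [-0.002, 3.138, 0.001]
ft_force: [-0.8, 0.2, -0.3]
width: 0.0854
finger_force: 0.0
```

Request:
{"api": "drive_tool", "payload": {
  "steps": [
    [-0.4, -0.7, 0, 0, 0, 0],
    [-0.5, -0.8, 0, 0, 0, 0],
    [-0.5, -0.8, 0, 0, 0, 0],
    [-0.5, -0.8, 0, 0, 0, 0],
    [-0.5, -0.8, 0, 0, 0, 0],
    [-0.5, -0.6, 0, 0, 0, 0],
    [-0.42, -0.46, 0, 0, 0, 0],
    [0, 0, 0.5, 0, 0, 0],
    [0, 0, 0.4, 0, 0, 0],
    [0, 0, 0, 0, 0, 0]
  ]
}}

```text
time: 18.88
tool_pos: [0.531, -0.0016, 0.1327]
orientation: [0.001, -3.139, -0.001]
ft_force: [0.3, 0.2, 0.4]
width: 0.0855
finger_force: 0.0
```

```bash
python3 - <<'E'
from rig import *;from h import *
o=get_obs();print(o['tool_pos'],o['ft_force'])
it=dict(items,b1=(.487,.2645,.008),b2=(.398,.1965,.008))
r=camera('side');overlay(r,it,(265,60,405,260),3,'pics/s3.png')
for n in ['beaker_a','jigger_a']:
    for d in place_of(n,'side'): print(n,np.round(d['point'],4),round(d['conf'],2))
E
```

```text
[ 0.5310275  -0.00156894  0.13271687] [0.25083611 0.21796171 0.35149871]
beaker_a [0.4868 0.2628 0.0072] 0.86
beaker_a [ 0.3428  0.0296 -0.0017] 0.8
beaker_a [ 0.3521 -0.1061  0.0029] 0.58
beaker_a [0.3987 0.196  0.011 ] 0.56
jigger_a [ 0.5264 -0.1513 -0.0014] 0.94
jigger_a [0.5313 0.0009 0.0006] 0.58
```

View pics/s3.png

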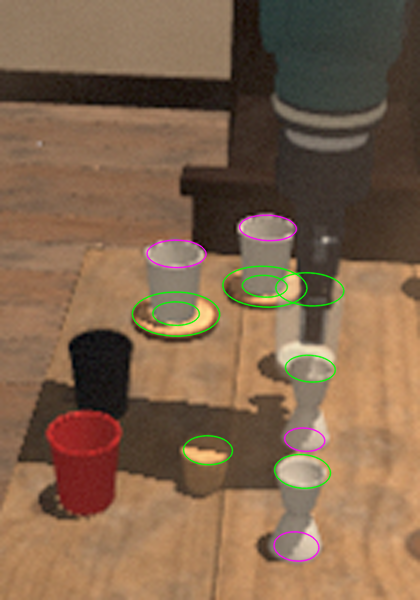

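Both beakers stand in their predicted outlines on the coasters, and the hand is over the first jigger. I descend.

Request:
{"api": "drive_tool", "payload": {
  "steps": [
    [-0.02, 0, 0.4, 0, 0, 0],
    [0, 0, 0.5, 0, 0, 0],
    [0, 0, 0.5, 0, 0, 0],
    [0, 0, 0.4, 0, 0, 0],
    [0, 0, 0.07, 0, 0, 0],
    [0, 0, 0, 0, 0, 0]
  ]
}}

```text
time: 19.77
tool_pos: [0.5331, -0.0017, 0.0601]
orientation: [-0.002, 3.141, -0.0]
ft_force: [-0.5, -0.4, 0.0]
width: 0.0854
finger_force: 0.0
```

Request:
{"api": "drive_tool", "payload": {
  "steps": [
    [0, 0, 0, 0, 0, 0],
    [0, 0, 0, 0, 0, 0],
    [0, 0, 0, 0, 0, 0],
    [0, 0, 0, 0, 0, 0],
    [0, 0, 0, 0, 0, 0],
    [0, 0, 0, 0, 0, 0],
    [0, 0, 0, 0, 0, 0],
    [0, 0, 0, 0, 0, 0],
    [0, 0, 0, 0, 0, 0]
  ],
  "claw": 0
}}

```text
time: 20.9
tool_pos: [0.5331, -0.0016, 0.0599]
orientation: [-0.002, 3.141, 0.0]
ft_force: [0.1, 0.9, 5.3]
width: 0.0381
finger_force: 29.9
```

Request:
{"api": "drive_tool", "payload": {
  "steps": [
    [0, 0, -0.4, 0, 0, 0],
    [0, 0, -0.7, 0, 0, 0],
    [0, 0, -0.8, 0, 0, 0],
    [0, 0, -0.7, 0, 0, 0],
    [0.4, -0.8, 0, 0, 0, 0],
    [0.4, -0.9, 0, 0, 0, 0],
    [0.4, -0.9, 0, 0, 0, 0],
    [0.4, -0.9, 0, 0, 0, 0],
    [0.4, -0.9, 0, 0, 0, 0],
    [0.4, -0.9, 0, 0, 0, 0],
    [0.4, -0.9, 0, 0, 0, 0],
    [0.4, -0.9, 0, 0, 0, 0]
  ]
}}

```text
time: 22.4
tool_pos: [0.4043, -0.2869, 0.1636]
orientation: [-0.001, 3.142, -0.0]
ft_force: [0.3, -0.3, -0.8]
width: 0.0384
finger_force: 30.4
```

Request:
{"api": "drive_tool", "payload": {
  "steps": [
    [0.3, -0.9, 0, 0, 0, 0],
    [0.2, -0.76, 0, 0, 0, 0],
    [0, 0, 0.6, 0, 0, 0],
    [0, 0, 0.6, 0, 0, 0],
    [0, 0, 0.4, 0, 0, 0],
    [0, 0, 0, 0, 0, 0],
    [0, 0, 0, 0, 0, 0]
  ]
}}

```text
time: 23.28
tool_pos: [0.3853, -0.3524, 0.1001]
orientation: [-0.002, 3.141, -0.001]
ft_force: [-0.4, 0.0, -1.3]
width: 0.0384
finger_force: 30.4
```

```bash
python3 - <<'E'
from rig import *;from h import *
o=get_obs();print(o['tool_pos'],o['ft_force'],o['width'])
p=o['tool_pos']
it=dict(j1=(p[0],p[1],p[2]-.06),t1=items['t1'],t2=items['t2'],j2=items['j2'])
r=camera('side');overlay(r,it,(230,190,400,330),4,'pics/s4.png')
E
```

```text
[ 0.38533043 -0.35240633  0.1001192 ] [-0.42925068  0.03144566 -1.27376182] 0.038367441950745755
```

View pics/s4.png

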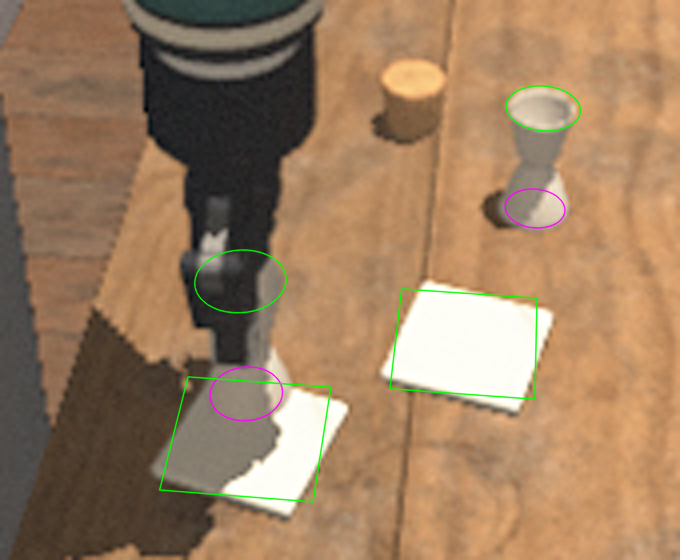

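The jigger hangs upright over the lower tile, foot at crop pixel (250,390), and the tile centre at about (249,447) matches. I lower it onto the tile.

Request:
{"api": "drive_tool", "payload": {
  "steps": [
    [0, 0, 0.4, 0, 0, 0],
    [0, 0, 0.25, 0, 0, 0],
    [0, 0, 0.1, 0, 0, 0],
    [0, 0, 0.03, 0, 0, 0],
    [0, 0, 0, 0, 0, 0],
    [0, 0, 0, 0, 0, 0]
  ]
}}

```text
time: 24.08
tool_pos: [0.3852, -0.3523, 0.0686]
orientation: [-0.001, 3.141, -0.001]
ft_force: [-0.0, -0.2, -0.7]
width: 0.0382
finger_force: 30.4
```

Request:
{"api": "drive_tool", "payload": {
  "steps": [
    [0, 0, 0, 0, 0, 0],
    [0, 0, 0, 0, 0, 0],
    [0, 0, 0, 0, 0, 0],
    [0, 0, 0, 0, 0, 0],
    [0, 0, 0, 0, 0, 0],
    [0, 0, 0, 0, 0, 0],
    [0, 0, 0, 0, 0, 0],
    [0, 0, -0.4, 0, 0, 0],
    [0, 0, -0.7, 0, 0, 0],
    [0, 0, -0.8, 0, 0, 0],
    [0, 0, -0.6, 0, 0, 0],
    [0, 0, 0, 0, 0, 0]
  ],
  "claw": 1
}}

```text
time: 25.58
tool_pos: [0.3857, -0.3528, 0.1697]
orientation: [-0.001, 3.14, -0.004]
ft_force: [-0.4, -0.4, 0.5]
width: 0.0851
finger_force: 0.0
```

Request:
{"api": "drive_tool", "payload": {
  "steps": [
    [-0.5, 0.7, 0, 0, 0, 0],
    [-0.5, 0.7, 0, 0, 0, 0],
    [-0.5, 0.7, 0, 0, 0, 0],
    [-0.5, 0.7, 0, 0, 0, 0],
    [-0.5, 0.7, 0, 0, 0, 0],
    [-0.5, 0.7, 0, 0, 0, 0],
    [-0.5, 0.7, 0, 0, 0, 0],
    [-0.06, 0.18, 0.3, 0, 0, 0],
    [0, 0, 0.5, 0, 0, 0],
    [0, 0, 0, 0, 0, 0]
  ]
}}

```text
time: 26.82
tool_pos: [0.5259, -0.1487, 0.1343]
orientation: [0.001, -3.138, -0.002]
ft_force: [-0.1, 0.0, 0.4]
width: 0.0857
finger_force: 0.0
```

```bash
python3 - <<'E'
from rig import *
import numpy as np
print(get_obs()['tool_pos'])
for c in ['side','top']:
  camera(c)
  for n in ['jigger_a','tile_a']:
    for d in place_of(n,c): print(n,np.round(d['point'],4),round(d['conf'],2))
E
```

```text
[ 0.52589577 -0.14869111  0.13429512]
jigger_a [ 0.3851 -0.3476  0.0107] 0.77
jigger_a [ 0.5263 -0.1508  0.001 ] 0.74
tile_a [ 0.3831 -0.3543 -0.0025] 0.82
tile_a [ 4.927e-01 -2.757e-01 -4.000e-04] 0.73
jigger_a [ 0.3876 -0.3539  0.0051] 0.86
tile_a [ 0.3879 -0.3506 -0.0051] 0.93
```

Jigger 1 stands centred on its tile. Next I grasp jigger 2.

Request:
{"api": "drive_tool", "payload": {
  "steps": [
    [-0.03, -0.02, 0.4, 0, 0, 0],
    [0, 0, 0.5, 0, 0, 0],
    [0, 0, 0.5, 0, 0, 0],
    [0, 0, 0.4, 0, 0, 0],
    [0, 0, 0.1, 0, 0, 0],
    [0, 0, 0, 0, 0, 0]
  ]
}}

```text
time: 27.88
tool_pos: [0.5287, -0.1498, 0.0607]
orientation: [-0.001, 3.141, -0.0]
ft_force: [0.4, 0.7, -0.1]
width: 0.0854
finger_force: 0.0
```

Request:
{"api": "drive_tool", "payload": {
  "steps": [
    [0, 0, 0, 0, 0, 0],
    [0, 0, 0, 0, 0, 0],
    [0, 0, 0, 0, 0, 0],
    [0, 0, 0, 0, 0, 0],
    [0, 0, 0, 0, 0, 0],
    [0, 0, 0, 0, 0, 0],
    [0, 0, 0, 0, 0, 0],
    [0, 0, 0, 0, 0, 0],
    [0, 0, 0, 0, 0, 0]
  ],
  "claw": 0
}}

```text
time: 29.0
tool_pos: [0.5288, -0.1498, 0.0608]
orientation: [-0.001, 3.141, -0.001]
ft_force: [0.0, 0.4, 5.0]
width: 0.0378
finger_force: 30.0
```

Request:
{"api": "drive_tool", "payload": {
  "steps": [
    [0, 0, -0.4, 0, 0, 0],
    [0, 0, -0.7, 0, 0, 0],
    [0, 0, -0.6, 0, 0, 0],
    [0.2, -0.7, 0, 0, 0, 0],
    [0.2, -0.7, 0, 0, 0, 0],
    [0.2, -0.7, 0, 0, 0, 0],
    [0.2, -0.7, 0, 0, 0, 0],
    [0.1, -0.29, 0, 0, 0, 0],
    [0, 0, 0.4, 0, 0, 0],
    [0, 0, 0.5, 0, 0, 0],
    [0, 0, 0, 0, 0, 0],
    [0, 0, 0, 0, 0, 0]
  ]
}}

```text
time: 30.5
tool_pos: [0.4929, -0.2731, 0.093]
orientation: [-0.002, 3.141, -0.0]
ft_force: [-0.5, 0.4, -0.9]
width: 0.0376
finger_force: 30.6
```

Request:
{"api": "drive_tool", "payload": {
  "steps": [
    [0, 0, 0.35, 0, 0, 0],
    [0, 0, 0.17, 0, 0, 0],
    [0, 0, 0.06, 0, 0, 0],
    [0, 0, 0.02, 0, 0, 0],
    [0, 0, 0, 0, 0, 0],
    [0, 0, 0, 0, 0, 0]
  ]
}}

```text
time: 31.25
tool_pos: [0.4925, -0.2731, 0.0687]
orientation: [-0.002, 3.142, 0.0]
ft_force: [-2.8, 3.1, 7.3]
width: 0.038
finger_force: 31.3
```

Request:
{"api": "drive_tool", "payload": {
  "steps": [
    [0, 0, 0, 0, 0, 0],
    [0, 0, 0, 0, 0, 0],
    [0, 0, 0, 0, 0, 0],
    [0, 0, 0, 0, 0, 0],
    [0, 0, 0, 0, 0, 0],
    [0, 0, 0, 0, 0, 0],
    [0, 0, 0, 0, 0, 0],
    [0, 0, -0.4, 0, 0, 0],
    [0, 0, -0.7, 0, 0, 0],
    [0, 0, -0.8, 0, 0, 0],
    [0, 0, -0.6, 0, 0, 0],
    [0, 0, -0.6, 0, 0, 0]
  ],
  "claw": 1
}}

```text
time: 32.75
tool_pos: [0.4926, -0.2733, 0.1932]
orientation: [-0.001, 3.141, -0.0]
ft_force: [0.7, 0.7, 0.1]
width: 0.0856
finger_force: 0.0
```

Request:
{"api": "drive_tool", "payload": {
  "steps": [
    [0.6, 0.6, -0.4, 0, 0, 0],
    [0.6, 0.6, 0, 0, 0, 0],
    [0.6, 0.6, 0, 0, 0, 0],
    [0.6, 0.6, 0, 0, 0, 0],
    [0, 0, 0, 0, 0, 0],
    [0, 0, 0, 0, 0, 0]
  ]
}}

```text
time: 33.5
tool_pos: [0.3971, -0.1779, 0.2085]
orientation: [-0.001, 3.141, -0.001]
ft_force: [0.7, -0.5, -0.2]
width: 0.0853
finger_force: 0.0
```

```bash
python3 - <<'E'
from rig import *;from h import *
print(get_obs()['tool_pos'],get_obs()['time'])
it=dict(items,b1=(.487,.2645,.008),b2=(.398,.1965,.008),j1=(.385,-.352,.008),j2=(.492,-.274,.008))
for c,box,s in [('side',(230,120,400,320),3),('top',(170,130,500,260),2.4)]:
  r=camera(c);overlay(r,it,box,s,f'pics/f_{c}.png')
  for n in ['beaker_a','coaster_a','jigger_a','tile_a','glass_tumbler','wooden_bung']:
    for d in place_of(n,c): print(n,np.round(d['point'],4),round(d['conf'],2))
E
```

```text
[ 0.39713744 -0.17786824  0.20849214] 33.5
beaker_a [0.3961 0.1957 0.0128] 0.94
beaker_a [ 0.3509 -0.1077  0.0021] 0.91
beaker_a [ 0.3418  0.0288 -0.0026] 0.79
beaker_a [0.4847 0.2661 0.0056] 0.78
beaker_a [ 0.4521 -0.0775  0.002 ] 0.46
coaster_a [0.4877 0.2669 0.0024] 0.71
coaster_a [ 0.3999  0.1961 -0.0026] 0.7
jigger_a [ 0.4914 -0.2734  0.0089] 0.93
jigger_a [ 0.3835 -0.3483  0.0085] 0.83
tile_a [ 0.3843 -0.3521 -0.0019] 0.89
tile_a [ 0.4928 -0.2782 -0.0025] 0.85
glass_tumbler [ 0.533   0.1257 -0.0022] 0.7
wooden_bung [ 0.4512 -0.0733  0.0008] 0.5
beaker_a [0.4004 0.1998 0.0083] 0.71
beaker_a [ 0.3469  0.0272 -0.0004] 0.69
beaker_a [0.4867 0.2652 0.0079] 0.64
coaster_a [0.3962 0.1981 0.0037] 0.87
coaster_a [0.4857 0.2662 0.0021] 0.59
glass_tumbler [ 0.5297  0.1232 -0.005 ] 0.83
wooden_bung [ 4.485e-01 -7.680e-02 -3.000e-04] 0.37
```

View pics/f_side.png

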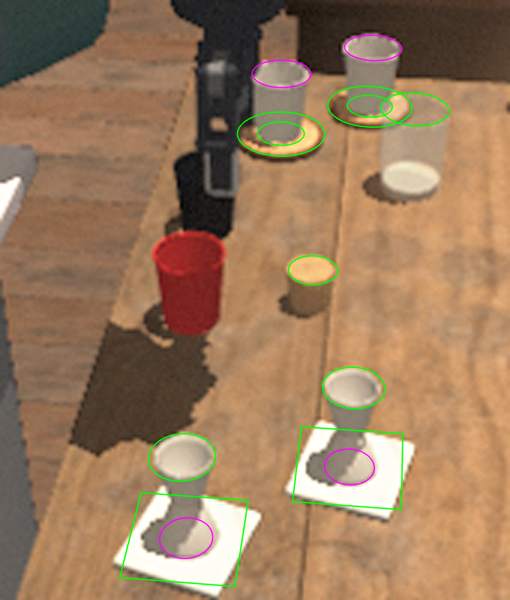

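View pics/f_top.png

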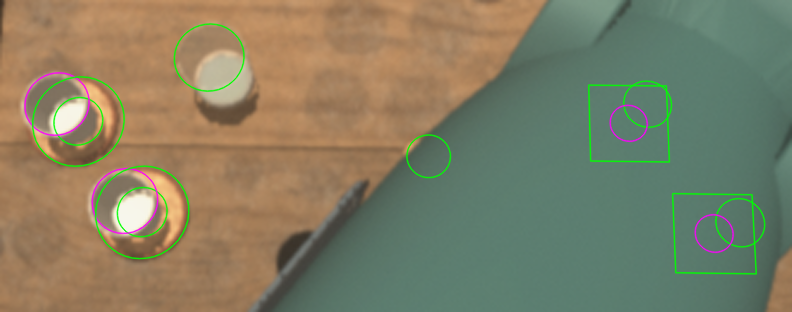

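All four pieces stand upright in the predicted outlines on their targets. The tumbler and bung have not moved and the hand is clear, so I hand in.

```bash
python3 -c "
from rig import *
print(hand_in())"
```

```text
the job is handed in; nothing more can be done
None
```

The job is handed in at about 34 s: both beakers stand upright on the coasters and both jiggers on the tiles, each within a few mm of centre in the last camera check, and the tumbler and bung were not moved; the judge gave no verdict.

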